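# Refit the battery cover of the kitchen radio

## Task

The kitchen radio lies on its face with its battery bay open, and the loose cover has slid half under the plate riser with its grip rib hidden. Pull the cover out by its free end, lay it the same way up on the open counter clear of the riser and let go, then take it again by its rib, hook its front lip into the slot of the bay with the rear held up, and swing it down and press until the latch snaps over it and it lies flat and flush. Do not push the mugs, tumblers and jar about, and let go at the end.

Things in the scene. Friction and masses are not known exactly. Their poses are not given: they have to be found in the camera images.
- cover: Loose battery cover, 70 g: flat white panel 124 (x) x 60 (y) x 8 mm (z). Origin: centre of the panel's underside; x from front to rear, z out of its outer face (up at the start, flat on the counter). At the start its front end sticks 70 to 86 mm out from under the riser towards the robot and can be gripped across its 60 mm width.
- cover_mid (a point): The cover's centre, 4 mm above its underside, axes as the cover's.
- cover_rib (a point): Centre of the cover's orange grip rib: 42 (x) x 12 (y) mm, standing 16 mm above the panel's outer face (top 24 mm above the underside). This point is 31 mm to the rear of the cover's centre and 16 mm above its underside, axes as the cover's. Grip it across its 12 mm (cover y). It starts hidden under the riser.
- cover_lip (a point): Tip of the cover's orange front lip (44 mm wide, 3 mm thick, continues the underside 12 mm beyond the panel), half-way through its thickness: x = -74 mm, z = 1.5 mm from the cover's origin, axes as the cover's.
- cover_rear (a point): Middle of the panel's rear edge (62 mm behind the centre, 4 mm above the underside), axes as the cover's. A white tongue 34 mm wide and 4 mm thick sticks out 6 mm behind it, along the underside.
- bay (a point): Battery bay in the back of the blue radio (190 x 270 x 72 mm, lying on its face, does not move): where the cover's origin must end, with the same axes (x from slot to latch, z up); 64 mm above the counter. 64 mm wide (2 mm play each side of the panel). The cover's long sides rest on shoulders 5 mm wide at z = 0; the radio's back is at z = 8 mm. Battery cells fill it below.
- slot (a point): Middle of the edge of the ledge that covers the slot, at the ledge's underside: x = -63.5 mm, z = 4.5 mm from the bay point, same axes. The ledge is 3.5 mm thick and as wide as the bay; the slot under it runs 16 mm towards -x, its floor 14.5 mm below this point. The lip goes in tilted, rear up about 0.3 to 0.6 rad, until the panel's front face is felt against the ledge.
- latch_tip (a point): Tip of the orange spring latch at the bay's rear, x = 65 mm, z = 6 mm from the bay point, axes as the bay's. It overhangs the seated tongue by 3 mm. Its steep top meets the coming-down tongue at a cover tilt of about 0.08 rad; pressed on (3 to 10 N on the rear part of the cover) it gives way, then snaps over the tongue and holds it.
- latch (a joint): Slide of the spring latch in m: 0 = out over the cover, up to 0.007 = pushed back towards +x of the bay; it springs back by itself (2.8 N at 0, 0.7 N more per mm).
- riser_front (a point): Middle of the front edge of the pine plate riser, at counter level; x points in under the riser, y to its left. Board 260 mm wide (y), 170 mm deep, its underside 97 and its top 115 mm above the counter, legs at both ends, plates on top to 151 mm. Does not move.
- mug_mid: Yellow mug, 76 mm across and 75 mm high, in the middle of the counter between radio and riser, its handle away from the robot; origin at the centre of its foot.
- mug_side: Yellow mug like the other, at the left; origin at the centre of its foot.
- tumbler_a: Amber tumbler, 76 mm across and 115 mm high, far in the middle; origin at the centre of its foot.
- tumbler_b: Amber tumbler, same size, at the right; origin at the centre of its foot.
- tumbler_c: Amber tumbler, same size, at the right beyond the other; origin at the centre of its foot.
- jar: Glass jar with a wooden cap, 80 mm across and 120 mm high, at the left; origin at the centre of its foot.
Not all that is in view belongs to the job. Of the things that look like the cover, the smallest one is meant.

How it is judged:
By the outcome, as a careful person would: the job done as asked, in the order asked, and still so for the second after the job is handed in, with the robot touching nothing.
It also fails if it takes over 72 s, if anything falls off the work surface, if the arm or the gripper's body presses on something with over 40 N, if the wrist force passes 120 N, or if a joint passes its speed limit or range.

## Robot

A 6-joint arm with a two-finger parallel gripper is mounted at the origin on the work surface. World frame = base frame: x ahead of the robot, y to its left, z up, the work surface at z = 0. Lengths are in m, angles in rad, forces in N, time in s.
With the tool pointing down it reaches from about 0.35 to 0.775 m from the base axis. Payload 5.5 kg.
Tool frame: the origin (TCP) lies at the very end of the fingers, on their centre line; the grasp point (between the pads) lies 19 mm behind it; z points along the fingers, y is the line along which they close (so a half turn about z gives the same grasp; the last joint's range is limited). The gripper opens to 85 mm and grips with 20 to 120 N. Pads are 22 mm wide; open, the fingers measure 114 mm over their backs; the gripper's body (76 mm by 85 mm) begins 54 mm behind the grasp point. The pads swing forward as they close: fully open they stand 13 mm farther back than shut.
Start: joints at [-0.14, 0.313, 0.046, 1.304, 0, 1.431], TCP at [0.575, -0, 0.231] pointing down, gripper open.
Joint ranges: [-2.76, 2.76], [-0.86, 1.69], [-1.03, 1.26], [-2.2, 2.34], [-1.47, 1.5], [-3.14, 3.14]. Speed limits (rad/s): [2.57, 2.57, 3.14, 3.14, 3.14, 3.14].

## Interface

Orientations are given as a unit quaternion [w, x, y, z].
In Python, from workcell import env, cams, ticket, spotter gives the robot as it stands.
- The arm moves only by the tool jog_arm, never from a script. Its argument "increments" is a list that holds one entry, the list of rows, each a list of 7 numbers: the shift along the tool's x, y, z in units of 0.25 m (1.0 is 0.25 m), then the turn, a rotation vector about the tool's x, y, z in units of 180 degrees (1.0 is 180 degrees), then the closure in counts, from 0 (fully open) to 255 (shut). A call has 1 to 20 rows; each row shifts and turns the commanded pose from where the row before left it, along the tool's axes as they then stand; what a row does not reach is not made up. A row lasts 1/10 s, in which the tool goes at most 50 mm and 8.59 degrees, less where a joint would pass 70% of its speed; a pose out of reach is approached as far as the arm can. A call with a number of a shift or a turn outside -1 to 1 is refused whole. A call with a gripper value outside its range is refused whole. The fingers move at their own pace and stop on an object; "force" is the grip in N (left out, the last holds). Time passes only in rows, so rows that do not move let the fingers close. It gives the time, the measured TCP pose, the force, the opening and the grip force at its end, in the units of the state.
- env.get_state(): the state, without advancing time (a new reading comes with each control period).
- cams.read_camera(name): name is "scene" or "side" or "wrist"; returns a dict with "pixels" (420x560x3 uint8, red, green, blue), "fx", "fy", "cx", "cy" (pixels), "k1" (the pictures are not rectified: a ray, as slopes to the right and down, at radius r is drawn at 1 + k1 r^2 times it, then the intrinsics apply), "xyz" and "attitude" of the camera in the world; the wrist camera has in their place "mount" (4x4, takes a point from camera to tool coordinates, whose origin is the TCP and whose axes are the flange's). Camera axes: x right, y down, z forward; pixel columns grow to the right and rows downward; lengths in m; the calibration is good to about 2 mm. A picture is of the moment at which its call begins: read the wrist's pose just before it. There is no depth.
- ticket.hand_in(): hands the job in; it is judged then, once.
Trained networks look in the newest picture that a camera, given by its name, has taken for a name from the list of things; names that differ only in an ending like _2 or _b are one class to them, and where a whole thing is asked for, a point or a joint stands for the part that bears it (a point fixed in the world has none). Each returns a list of dicts, best first, with "conf" (0 to 1); they miss things now and then, are a little off and sometimes report something else, mostly with a low value. They report only what shows in the picture. A call takes as long as a camera call. They do not tell look-alikes from the thing itself.
- spotter.find_in(target, camera): "uv" ([column, row] in pixels, amid what is visible of it).
- spotter.cut_out(target, camera): "region" (420x560 bool, what is visible of it) and "uv" ([column, row] in pixels, amid what is visible of it).
- spotter.landmark_of(target, camera): "uv" ([column, row] in pixels: a listed point, or the origin of a listed thing).
The state is a dict: "clock": time; "joint_pos": joint angles; "qvel": joint speeds; "tau": joint torques, N m; "tcp_pos": TCP position; "orientation": TCP orientation; "wrist_force": force on the tool from outside, world axes, zero at the start; "ft_torque": the same for the moment, N m; "finger_gap": finger opening in m; "grip_force": force on a finger pad.
Only numpy, scipy, OpenCV 4.12 (cv2) and the standard library are available. Lean on these libraries where they do the work, as an engineer would, in place of code of your own. Each camera call takes 0.05 s, during which the arm holds its last target. There are 200 camera calls.

## Working session

There is one attempt and no reset: what is moved stays moved. The work goes in short steps, Python scripts to look and compute and a tool call to move; the robot and the scene stay as the last step left them, time stands still between calls to the robot, and variables do not carry over. Pictures are saved under pics/ and viewed, at most 10 in all, crops included, and the job is handed in when it is done.

Besides the shell and the picture viewer there is one more tool, called as name(argument=value, ...) on one line, values as JSON. jog_arm: Moves the arm, as the interface text tells. Shifts and turns lie within -1 to 1; 1 stands for 0.25 m of shift or 180 degrees of turn. Its arguments: {"type":"object","properties":{"increments":{"type":"array"},"force":{"type":"number"}},"required":["increments"]}

```bash
mkdir -p pics; ls
cat > h.py <<'E'
import numpy as np, cv2, json
from scipy.spatial.transform import Rotation as R
from workcell import env, cams, ticket, spotter
def q2R(q): return R.from_quat([q[1],q[2],q[3],q[0]]).as_matrix()
class Cam:
    def __init__(s,name,save=None):
        st=env.get_state(); c=cams.read_camera(name); s.c=c; s.name=name
        if name=='wrist':
            M=np.array(c['mount']); Rt=q2R(st['orientation'])
            s.R=Rt@M[:3,:3]; s.t=Rt@M[:3,3]+np.array(st['tcp_pos'])
        else:
            a=np.array(c['attitude']); s.R=a if a.shape==(3,3) else q2R(a); s.t=np.array(c['xyz'])
        if save: cv2.imwrite('pics/'+save,c['pixels'][:,:,::-1])
    def ray(s,uv):
        c=s.c; d=np.array([(uv[0]-c['cx'])/c['fx'],(uv[1]-c['cy'])/c['fy']]); p=d.copy()
        for _ in range(20): p=d/(1+c['k1']*(p@p))
        v=s.R@np.array([p[0],p[1],1]); return v/np.linalg.norm(v)
    def atz(s,uv,z):
        v=s.ray(uv); return s.t+v*(z-s.t[2])/v[2]
    def proj(s,P):
        q=s.R.T@(np.array(P)-s.t); p=q[:2]/q[2]; p=p*(1+s.c['k1']*(p@p)); c=s.c
        return np.array([p[0]*c['fx']+c['cx'],p[1]*c['fy']+c['cy']])
def tri(obs):
    A=np.zeros((3,3));b=np.zeros(3)
    for c,uv in obs:
        v=c.ray(uv);P=np.eye(3)-np.outer(v,v);A+=P;b+=P@c.t
    return np.linalg.solve(A,b)
E
python3 - <<'E'
from h import *
np.set_printoptions(precision=4,suppress=True)
C={n:Cam(n,n+'0.png') for n in ['scene','side','wrist']}
st=env.get_state();print(st['clock'],st['tcp_pos'],st['orientation'])
print({n:(c.t,c.c['fx'],c.c['k1']) for n,c in C.items()}); print(C['scene'].c.get('attitude'))
Z=dict(cover_mid=.004,cover_lip=.0015,bay=.064,slot=.0685,latch_tip=.07,riser_front=0,mug_mid=0,tumbler_a=0,jar=0)
for k,z in Z.items():
  for n,c in C.items():
    r=spotter.landmark_of(k,n)[:4]
    print(k,n,[(np.round(x['uv']),round(x['conf'],2),c.atz(x['uv'],z)[:2]) for x in r])
E
```

```text
pics
0.15 [0.5746 0.     0.2306] [-0.0006  0.7071  0.7071 -0.0004]
{'scene': (array([ 1.0239, -0.5572,  1.1639]), 381.20798292098044, 0.02490720762312403), 'side': (array([ 0.1555, -1.0837,  0.8384]), 474.9942217230309, -0.14790708199675826), 'wrist': (array([0.574 , 0.0824, 0.3731]), 305.77247134220454, -0.06921467495549384)}
[-0.2789  0.8991  0.3235 -0.0956]
cover_mid scene [(array([197., 216.]), 0.68, array([ 0.315 , -0.1408])), (array([148., 260.]), 0.58, array([ 0.3162, -0.3696])), (array([237., 293.]), 0.51, array([ 0.6274, -0.2651]))]
cover_mid side [(array([210., 289.]), 0.77, array([ 0.3065, -0.1596])), (array([236., 352.]), 0.75, array([ 0.3114, -0.3845])), (array([338., 288.]), 0.71, array([ 0.6217, -0.2705]))]
cover_mid wrist [(array([309., 344.]), 0.94, array([ 0.622 , -0.2592])), (array([125., 394.]), 0.81, array([ 0.3153, -0.3737])), (array([ 88., 284.]), 0.8, array([ 0.3004, -0.1561]))]
cover_lip scene [(array([171., 272.]), 0.87, array([ 0.4087, -0.3515])), (array([202., 198.]), 0.6, array([ 0.2661, -0.0706])), (array([217., 276.]), 0.49, array([ 0.5364, -0.2638]))]

[... 1454 characters left out ...]
-0.001 ]))]
tumbler_a scene [(array([123., 319.]), 0.83, array([ 0.4124, -0.5483])), (array([330., 266.]), 0.82, array([0.801 , 0.0073])), (array([153., 353.]), 0.71, array([ 0.5633, -0.5556])), (array([310., 176.]), 0.22, array([0.5167, 0.277 ]))]
tumbler_a side [(array([380., 376.]), 0.95, array([ 0.5827, -0.5542])), (array([351., 221.]), 0.7, array([0.8011, 0.0035])), (array([312., 393.]), 0.55, array([ 0.4291, -0.5405]))]
tumbler_a wrist [(array([453., 180.]), 0.57, array([ 0.7979, -0.0039]))]
jar scene [(array([356., 145.]), 0.81, array([0.5636, 0.5411])), (array([237., 290.]), 0.63, array([ 0.6183, -0.2572]))]
jar side [(array([229., 160.]), 0.87, array([0.5534, 0.5572]))]
jar wrist []
```

View pics/scene0.png

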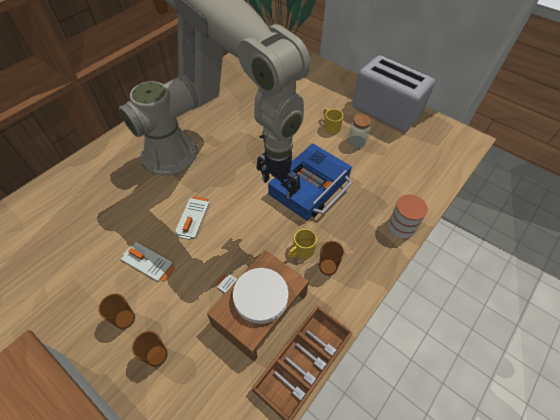

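View pics/wrist0.png

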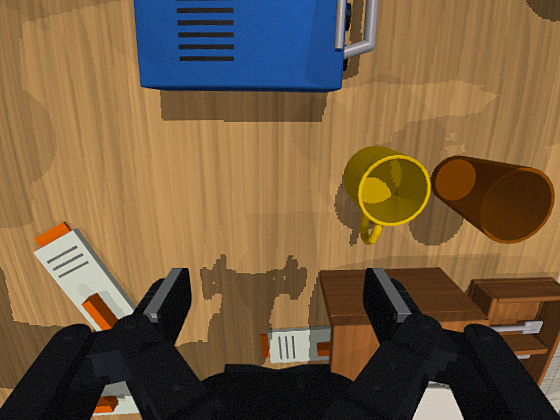

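View pics/side0.png

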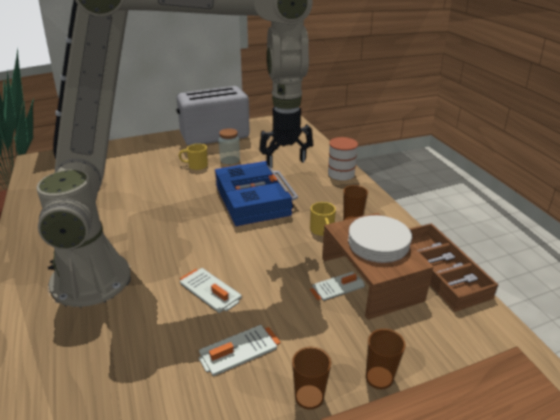

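The real cover is the one under the riser: its lip is at wrist px (263,348) and its centre near (0.62,-0.265). The other two white panels are larger decoys. The bay is near (0.535,0.23) and its x axis runs roughly along world +x.

jog_arm(increments=[[[-0.107,-0.025,0,0,0,0,0],[-0.107,-0.025,0,0,0,0,0],[-0.107,-0.025,0,0,0,0,0],[-0.107,-0.025,0,0,0,0,0],[-0.107,-0.025,0,0,0,0,0],[-0.107,-0.025,0,0,0,0,0],[-0.107,-0.025,0,0,0,0,0],[-0.107,-0.025,0,0,0,0,0],[-0.107,-0.025,0,0,0,0,0],[-0.107,-0.025,0,0,0,0,0],[0,0,0,0,0,-0.045,0],[0,0,0,0,0,-0.045,0]]])

```text
clock: 2.7
tcp_pos: [0.5122, -0.2687, 0.2311]
orientation: [-0.0, 0.599, 0.801, 0.0]
wrist_force: [-0.3, 0.5, 0.2]
finger_gap: 0.0854
grip_force: 0.0
```

Run:
```python
from h import *
np.set_printoptions(precision=4,suppress=True)
st=env.get_state();print(st['clock'],st['tcp_pos'],st['orientation'],st['joint_pos'],st['wrist_force'])
C={n:Cam(n) for n in ['scene','side']}
obs={}
for k in ['bay','slot','latch_tip']:
  for n,c in C.items():
    r=spotter.landmark_of(k,n)[:3]
    z=dict(bay=.064,slot=.0685,latch_tip=.07)[k]
    print(k,n,[(np.round(x['uv']),round(x['conf'],2),c.atz(x['uv'],z)[:2]) for x in r])
W=C['scene']
# radio top outline & riser top (z .072,.115) by colour
hsv=cv2.cvtColor(W.c['pixels'],cv2.COLOR_RGB2HSV)
```

```text
2.7 [ 0.5122 -0.2687  0.2311] [-0.0001  0.5989  0.8008  0.    ] [-0.6219  0.32    0.055   1.306   0.0001  0.6624] [-0.3183  0.5462  0.2138]
bay scene [(array([310., 175.]), 0.76, array([0.5391, 0.2367]))]
bay side [(array([251., 184.]), 0.87, array([0.543 , 0.2277])), (array([351., 278.]), 0.49, array([ 0.6337, -0.3064])), (array([353., 218.]), 0.37, array([ 0.7666, -0.0664]))]
slot scene [(array([298., 166.]), 0.62, array([0.4805, 0.2405]))]
slot side [(array([233., 184.]), 0.71, array([0.4864, 0.2447]))]
latch_tip scene [(array([322., 182.]), 0.55, array([0.5968, 0.2329]))]
latch_tip side [(array([269., 178.]), 0.51, array([0.6096, 0.2356]))]
```

jog_arm(increments=[[[0,0,0,0,0,-0.0456,0],[0,0,0,0,0,-0.0456,0],[0,0,0,0,0,-0.0456,0],[0,0,0,0,0,-0.0456,0],[0,0,0,0,0,-0.0456,0],[0,0,0,0,0,-0.0456,0],[0,0,0,0,0,-0.0456,0],[0,0,0,0,0,-0.0456,0],[0,0,0,0,0,-0.0456,0],[0,0,0,0,0,0,0]]])

```text
clock: 4.1
tcp_pos: [0.5126, -0.2673, 0.2314]
orientation: [0.0, -0.001, 1.0, -0.0]
wrist_force: [-0.1, -0.2, -0.1]
finger_gap: 0.0853
grip_force: 0.0
```

Run:
```python
from h import *
np.set_printoptions(precision=4,suppress=True)
st=env.get_state();print(st['clock'],st['tcp_pos'],st['orientation'],st['joint_pos'])
c=Cam('wrist','wrist1.png'); print(c.t)
for k in ['cover_lip','cover_mid','riser_front']:
    print(k,[(np.round(x['uv']),round(x['conf'],2),c.atz(x['uv'],.004)[:2]) for x in spotter.landmark_of(k,'wrist')[:3]])
for r in spotter.cut_out('cover','wrist')[:3]:
    m=r['region'].astype(np.uint8); cn=max(cv2.findContours(m,0,2)[0],key=cv2.contourArea)
    print(r['conf'],r['uv'],[c.atz(p[0],.006)[:2].round(4) for p in cv2.approxPolyDP(cn,4,True)], [p[0] for p in cv2.approxPolyDP(cn,4,True)])
```

```text
4.1 [ 0.5126 -0.2673  0.2314] [ 0.0001 -0.0006  1.     -0.    ] [-0.6195  0.3192  0.0546  1.306   0.     -0.6206]
[ 0.4295 -0.2673  0.3739]
cover_lip [(array([198.,  88.]), 0.81, array([ 0.4087, -0.3573])), (array([280., 205.]), 0.79, array([ 0.5484, -0.2632]))]
cover_mid [(array([282., 258.]), 0.87, array([ 0.624 , -0.2599]))]
riser_front [(array([280., 258.]), 0.47, array([ 0.6238, -0.2629]))]
0.82 [346.2, 19.2] [array([ 0.326 , -0.2437]), array([ 0.3598, -0.2267]), array([ 0.3587, -0.2202]), array([ 0.3729, -0.2075]), array([ 0.3147, -0.0962]), array([ 0.3191, -0.2406])] [array([299,   7], dtype=int32), array([314,  41], dtype=int32), array([320,  40], dtype=int32), array([331,  54], dtype=int32), array([435,   0], dtype=int32), array([302,   0], dtype=int32)]
0.6 [186.0, 42.1] [array([ 0.316 , -0.4159]), array([ 0.3958, -0.402 ]), array([ 0.3982, -0.3918]), array([ 0.4124, -0.3861]), array([ 0.4034, -0.3338]), array([ 0.3792, -0.3259]), array([ 0.3196, -0.3354])] [array([139,   0], dtype=int32), array([158,  77], dtype=int32), array([167,  79], dtype=int32), array([173,  92], dtype=int32), array([218,  83], dtype=int32), array([224,  60], dtype=int32), array([213,   1], dtype=int32)]
```

View pics/wrist1.png

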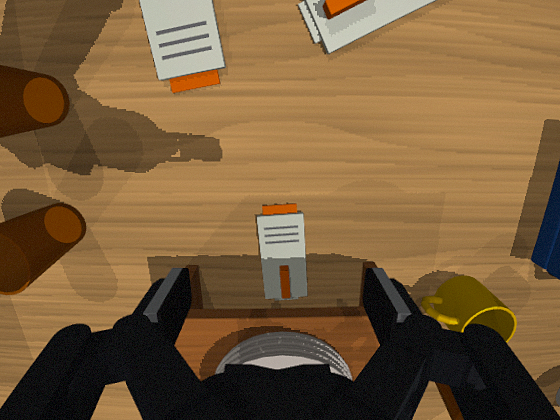

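The whole cover is visible: panel front corners at px (257,214) and (302,212), rear near (265,298) and (308,296), lip at row 205. The riser's front underside edge is near row 306.

Run:
```python
from h import *
np.set_printoptions(precision=4,suppress=True)
c=Cam('wrist')
im=c.c['pixels']
for n,uv,z in [('fl',(257,214),.008),('fr',(302,212),.008),('rl',(265,298),.008),('rr',(308,296),.008),('lip1',(262,205),.003),('lip2',(297,204),.003),('rib',(285,265),.024),('rib2',(287,297),.024),('rs_un1',(205,308),.097),('rs_un2',(360,308),.097),('rs_top1',(190,318),.115)]:
    print(n,c.atz(uv,z)[:2])
print(im[296:325,240].tolist())
cv2.imwrite('pics/crop1.png',cv2.resize(im[190:330,160:400,::-1],None,fx=3,fy=3,interpolation=2))
```

```text
fl [ 0.5595 -0.2926]
fr [ 0.5569 -0.2355]
rl [ 0.6852 -0.2842]
rr [ 0.682  -0.2237]
lip1 [ 0.5491 -0.2863]
lip2 [ 0.5478 -0.2417]
rib [ 0.6237 -0.2569]
rib2 [ 0.6724 -0.2538]
rs_un1 [ 0.6362 -0.3455]
rs_un2 [ 0.6366 -0.177 ]
rs_top1 [ 0.6355 -0.3571]
[[86, 65, 38], [96, 70, 44], [97, 71, 46], [94, 70, 41], [95, 72, 45], [98, 73, 45], [96, 72, 45], [91, 68, 42], [85, 67, 41], [88, 68, 42], [100, 77, 45], [98, 77, 46], [91, 66, 38], [70, 49, 31], [65, 38, 16], [62, 36, 18], [70, 43, 23], [70, 42, 22], [67, 39, 13], [68, 42, 22], [67, 38, 14], [62, 40, 19], [84, 47, 15], [112, 68, 31], [133, 80, 41], [129, 78, 38], [121, 74, 31], [127, 76, 41], [126, 73, 28]]
```

View pics/crop1.png

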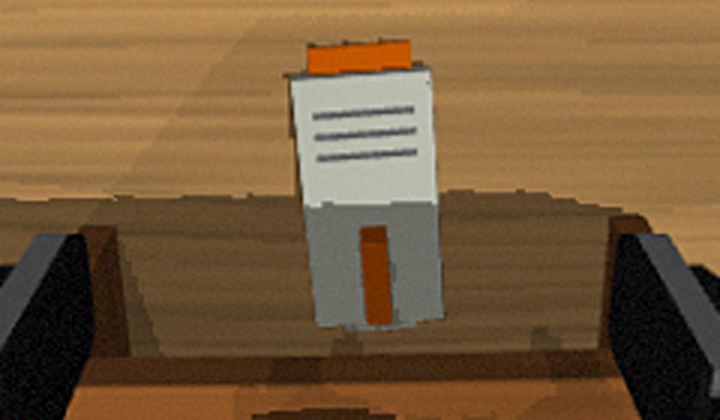

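The crop shows a panel yaw of about +0.07 rad, front edge centre at (0.560,-0.264) and the riser front at x=0.636. That gives an overhang of 76 mm, inside the stated 70–86 mm. I'll grip 18 mm behind the front edge.

jog_arm(increments=[[[-0.0655,0.0045,0,0,0,0,0],[-0.0655,0.0045,0,0,0,0,0],[-0.0655,0.0045,0,0,0,0,0],[-0.0655,0.0045,0,0,0,-0.0229,0],[0,0,0.09,0,0,0,0],[0,0,0.09,0,0,0,0],[0,0,0.09,0,0,0,0],[0,0,0.09,0,0,0,0],[0,0,0.09,0,0,0,0],[0,0,0.09,0,0,0,0],[0,0,0.09,0,0,0,0],[0,0,0.09,0,0,0,0],[0,0,0.08,0,0,0,0],[0,0,0,0,0,0,0]]])

```text
clock: 5.8
tcp_pos: [0.5758, -0.2616, 0.0281]
orientation: [-0.002, -0.036, 0.999, 0.002]
wrist_force: [-0.9, 0.4, -0.0]
finger_gap: 0.0854
grip_force: 0.0
```

Run:
```python
from h import *
np.set_printoptions(precision=4,suppress=True)
st=env.get_state();print(st['clock'],st['tcp_pos'],R.from_matrix(q2R(st['orientation'])).as_matrix(),st['wrist_force'])
c=Cam('wrist','wrist2.png')
cv2.imwrite('pics/wrist2.png',c.c['pixels'][:,:,::-1])
for k in ['cover_lip','cover_mid','cover_rib','cover_rear']:
    z={'cover_lip':.0015,'cover_rib':.016}.get(k,.004)
    print(k,[(np.round(x['uv']),round(x['conf'],2),c.atz(x['uv'],z)[:2]) for x in spotter.landmark_of(k,'wrist')[:2]])
```

```text
5.8 [ 0.5758 -0.2616  0.0281] [[-0.9974 -0.0721 -0.005 ]
 [-0.0722  0.9974  0.0031]
 [ 0.0048  0.0035 -1.    ]] [-0.8896  0.3902 -0.0288]
cover_lip [(array([277., 208.]), 0.79, array([ 0.5489, -0.263 ]))]
cover_mid [(array([275., 317.]), 0.55, array([ 0.6237, -0.2594]))]
cover_rib [(array([278., 364.]), 0.89, array([ 0.6523, -0.255 ]))]
cover_rear []
```

View pics/wrist2.png

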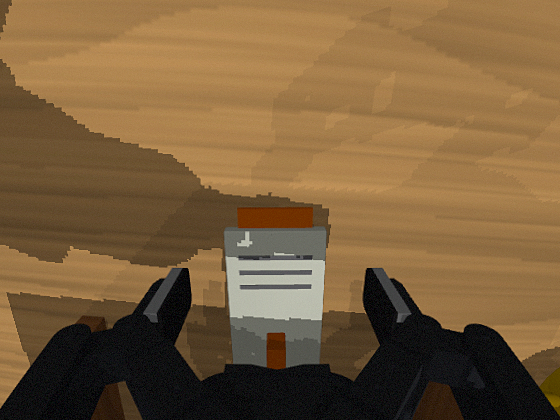

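The fingers straddle the panel evenly: the cover spans columns 226–325 and the pads sit at 188 and 366. Going down.

jog_arm(increments=[[[0,0,0.04,0,0,0,0],[0,0,0.04,0,0,0,0],[0,0,0.032,0,0,0,0],[0,0,0.01,0,0,0,0],[0,0,0.006,0,0,0,0],[0,0,0,0,0,0,0]]])

```text
clock: 6.65
tcp_pos: [0.5779, -0.2629, -0.001]
orientation: [-0.0, -0.037, 0.999, 0.0]
wrist_force: [0.5, 0.1, 0.4]
finger_gap: 0.0856
grip_force: 0.0
```

jog_arm(increments=[[[0,0,0,0,0,0,75],[0,0,0,0,0,0,75],[0,0,0,0,0,0,110],[0,0,0,0,0,0,110],[0,0,0,0,0,0,110],[0,0,0,0,0,0,110]]], force=50)

```text
clock: 7.25
tcp_pos: [0.5785, -0.2632, 0.0003]
orientation: [0.001, -0.037, 0.999, -0.0]
wrist_force: [-1.7, 0.2, 5.6]
finger_gap: 0.0574
grip_force: 52.9
```

jog_arm(increments=[[[0,0,-0.01,0,0,0,110],[0.02,0,0,0,0,0,110],[0.04,0,0,0,0,0,110],[0.04,0,0,0,0,0,110],[0.04,0,0,0,0,0,110],[0.04,0,0,0,0,0,110],[0.04,0,0,0,0,0,110],[0.04,0,0,0,0,0,110],[0.04,0,0,0,0,0,110],[0.04,0,0,0,0,0,110],[0.04,0,0,0,0,0,110],[0.04,0,0,0,0,0,110],[0.04,0,0,0,0,0,110],[0.04,0,0,0,0,0,110],[0.02,0,0,0,0,0,110],[0,0,0,0,0,0,110]]])

```text
clock: 8.85
tcp_pos: [0.4476, -0.2724, 0.0018]
orientation: [-0.0, -0.036, 0.999, 0.0]
wrist_force: [-0.3, 0.1, -0.4]
finger_gap: 0.0581
grip_force: 53.3
```

```bash
cat > see.py <<'E'
from h import *
import sys
np.set_printoptions(precision=4,suppress=True)
st=env.get_state();print(st['clock'],st['tcp_pos'],st['orientation'],st['wrist_force'],st['finger_gap'],st['grip_force'])
c=Cam('wrist',sys.argv[1])
for k in ['cover_lip','cover_mid','cover_rib','cover_rear']:
    z={'cover_lip':.0015,'cover_rib':.016}.get(k,.004)
    print(k,[(np.round(x['uv']),round(x['conf'],2),c.atz(x['uv'],z)[:2]) for x in spotter.landmark_of(k,'wrist')[:2]])
E
python3 see.py wrist3.png
```

```text
8.85 [ 0.4476 -0.2724  0.0018] [-0.0001 -0.0362  0.9993  0.0002] [-0.3398  0.1456 -0.4481] 0.05814029145005039 53.31319034099579
cover_lip [(array([104., 190.]), 0.89, array([ 0.4089, -0.3608])), (array([277., 224.]), 0.86, array([ 0.4206, -0.2743]))]
cover_mid [(array([279., 344.]), 0.69, array([ 0.4936, -0.2674])), (array([276., 344.]), 0.68, array([ 0.4938, -0.2697]))]
cover_rib [(array([511.,  10.]), 0.88, array([ 0.3196, -0.1899]))]
cover_rear [(array([400.,  54.]), 0.93, array([ 0.3388, -0.2274]))]
```

jog_arm(increments=[[[0,0,0.009,0,0,0,110],[0,0,0,0,0,0,0],[0,0,0,0,0,0,0],[0,0,0,0,0,0,0],[0,0,0,0,0,0,0],[0,0,-0.06,0,0,0,0],[0,0,-0.08,0,0,0,0],[0,0,-0.08,0,0,0,0],[0,0,-0.08,0,0,0,0],[-0.08,0,-0.08,0,0,0,0],[-0.06,0,0,0,0,0,0],[0,0,0,0,0,0,0]]])

```text
clock: 10.3
tcp_pos: [0.4854, -0.2705, 0.0955]
orientation: [0.001, -0.037, 0.999, -0.001]
wrist_force: [-0.3, -0.8, 0.5]
finger_gap: 0.0854
grip_force: 0.0
```

```bash
python3 see.py wrist4.png
```

```text
10.3 [ 0.4854 -0.2705  0.0955] [ 0.0014 -0.0372  0.9993 -0.001 ] [-0.2972 -0.7689  0.5434] 0.08538407200707224 0.0
cover_lip [(array([166., 108.]), 0.83, array([ 0.4088, -0.3592])), (array([277., 130.]), 0.58, array([ 0.4196, -0.275 ]))]
cover_mid []
cover_rib [(array([279., 262.]), 0.85, array([ 0.523 , -0.2657]))]
cover_rear [(array([277., 289.]), 0.89, array([ 0.5566, -0.2654])), (array([355.,  18.]), 0.85, array([ 0.3395, -0.2279]))]
```

View pics/wrist4.png

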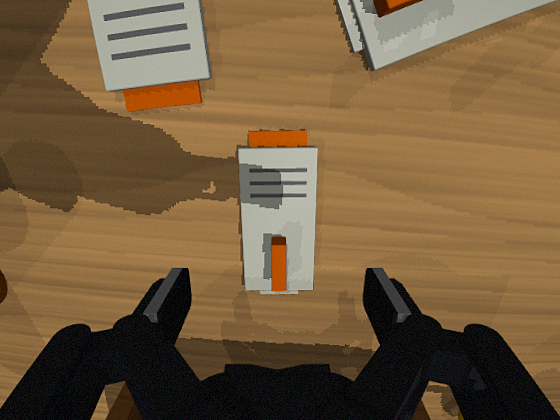

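The cover lies flat and clear of the riser. The rib is centred near col 279, rows 237–290, which is about (0.5245,-0.267). I'll take it by the rib.

jog_arm(increments=[[[-0.052,0.002,0,0,0,0,0],[-0.052,0.002,0,0,0,0,0],[-0.052,0.002,0,0,0,0,0],[0,0,0.08,0,0,0,100],[0,0,0.08,0,0,0,100],[0,0,0.08,0,0,0,100],[0,0,0.06,0,0,0,100],[0,0,0.036,0,0,0,100],[0,0,0,0,0,0,100],[0,0,0,0,0,0,100]]])

```text
clock: 11.55
tcp_pos: [0.5227, -0.2656, 0.0108]
orientation: [0.0, -0.037, 0.999, -0.0]
wrist_force: [0.5, -0.2, -0.0]
finger_gap: 0.0518
grip_force: 0.0
```

```bash
python3 see.py wrist5.png
```

```text
11.55 [ 0.5227 -0.2656  0.0108] [ 0.0002 -0.0368  0.9993 -0.0001] [ 0.511  -0.1991 -0.0286] 0.051808178380447954 0.0
cover_lip [(array([273.,  58.]), 0.68, array([ 0.4186, -0.2748])), (array([88., 23.]), 0.63, array([ 0.4078, -0.3605]))]
cover_mid [(array([275., 214.]), 0.97, array([ 0.4931, -0.2687]))]
cover_rib [(array([273., 279.]), 0.97, array([ 0.5241, -0.2671]))]
cover_rear [(array([275., 314.]), 0.61, array([ 0.5548, -0.2643]))]
```

View pics/wrist5.png

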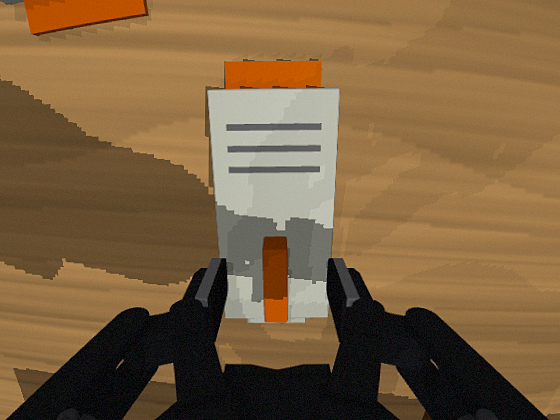

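The rib (col 275) sits between the pads at 226 and 330. Closing.

jog_arm(increments=[[[0,-0.006,0,0,0,0,180],[0,0,0,0,0,0,200],[0,0,0,0,0,0,240],[0,0,0,0,0,0,240],[0,0,0,0,0,0,240],[0,0,0,0,0,0,240],[0,0,-0.04,0,0,0,240],[0,0,-0.08,0,0,0,240],[0,0,-0.1,0,0,0,240],[0,0,-0.1,0,0,0,240],[0,0,-0.1,0,0,0,240],[0,0,-0.1,0,0,0,240],[0,0,-0.1,0,0,0,240],[0,0,0,0,0,0,240]]], force=90)

```text
clock: 13.2
tcp_pos: [0.5241, -0.2682, 0.1697]
orientation: [0.003, -0.037, 0.999, -0.002]
wrist_force: [-0.4, -0.3, -0.4]
finger_gap: 0.0096
grip_force: 89.0
```

Run:
```python
from h import *
np.set_printoptions(precision=4,suppress=True)
st=env.get_state();print(st['clock'],st['tcp_pos'],st['orientation'],st['finger_gap'],st['grip_force'],st['wrist_force'])
Rt=q2R(st['orientation']);T=np.array(st['tcp_pos'])
c=Cam('wrist','wrist6.png')
# expected cover in tool frame: origin = tool (31mm toward +x tool), underside at .0105 beyond tcp
for k,p in dict(cover_lip=[-.074,0,.0015],cover_mid=[0,0,.004],cover_rib=[.031,0,.016],cover_rear=[.062,0,.004]).items():
    q=T+Rt@np.array([-(p[0]-.031),p[1],.0107-p[2]])
    print(k,c.proj(q),q,[(np.round(x['uv']),round(x['conf'],2)) for x in spotter.landmark_of(k,'wrist')[:2]])
S=Cam('scene'); D=Cam('side')
for k in ['bay','slot','latch_tip']:
    z=dict(bay=.064,slot=.0685,latch_tip=.07)[k]
    for cc in (S,D): print(k,[(np.round(x['uv']),round(x['conf'],2),cc.atz(x['uv'],z)[:2]) for x in spotter.landmark_of(k,cc.name)[:2]])
```

```text
13.2 [ 0.5241 -0.2682  0.1697] [ 0.0028 -0.0366  0.9993 -0.002 ] 0.009603665301205318 88.98657202720642 [-0.3591 -0.2538 -0.4242]
cover_lip [276.4014  57.0477] [ 0.4194 -0.2759  0.1599] [(array([278.,  61.]), 0.69), (array([191.,  62.]), 0.6)]
cover_mid [276.4973 212.2524] [ 0.4932 -0.2705  0.1628] [(array([276., 214.]), 0.98)]
cover_rib [276.5168 276.8872] [ 0.5241 -0.2682  0.175 ] [(array([279., 277.]), 0.74)]
cover_rear [276.568  312.0649] [ 0.555  -0.266   0.1631] [(array([275., 313.]), 0.96)]
bay [(array([309., 176.]), 0.67, array([0.5383, 0.2315])), (array([304., 248.]), 0.34, array([ 0.7089, -0.025 ]))]
bay [(array([250., 184.]), 0.59, array([0.5399, 0.231 ]))]
slot [(array([299., 165.]), 0.71, array([0.4815, 0.2479]))]
slot [(array([231., 183.]), 0.72, array([0.4817, 0.2501]))]
latch_tip [(array([322., 186.]), 0.45, array([0.6083, 0.2188]))]
latch_tip [(array([271., 181.]), 0.61, array([0.6077, 0.2173])), (array([233., 184.]), 0.6, array([0.4836, 0.2408]))]
```

jog_arm(increments=[[[0,0.08,-0.02,0,0,0,240],[0,0.12,-0.02,0,0,0,240],[0,0.12,-0.02,0,0,0,240],[0,0.12,-0.02,0,0,0,240],[0,0.12,-0.02,0,0,0,240],[0,0.12,-0.02,0,0,0,240],[0,0.12,0,0,0,0,240],[0,0.12,0,0,0,0,240],[0,0.12,0,0,0,0,240],[0,0.12,0,0,0,0,240],[0,0.12,0,0,0,0,240],[0,0.08,0,0,0,0,240],[0,0,0,0,0,0,240],[0,0,0,0,0,0,240]]])

```text
clock: 15.25
tcp_pos: [0.4969, 0.0728, 0.1959]
orientation: [0.0, -0.037, 0.999, -0.0]
wrist_force: [-1.0, 0.7, -0.9]
finger_gap: 0.0096
grip_force: 88.9
```

```bash
cat > bay.py <<'E'
from h import *
import sys
np.set_printoptions(precision=4,suppress=True)
st=env.get_state();print(st['clock'],st['tcp_pos'],st['orientation'],st['finger_gap'],st['grip_force'])
c=Cam('wrist',sys.argv[1])
for k in ['bay','slot','latch_tip']:
    z=dict(bay=.064,slot=.0685,latch_tip=.07)[k]
    print(k,[(np.round(x['uv']),round(x['conf'],2),c.atz(x['uv'],z)) for x in spotter.landmark_of(k,'wrist')[:2]])
E
python3 bay.py wrist7.png
```

```text
15.25 [0.4969 0.0728 0.1959] [ 0.0002 -0.0375  0.9993 -0.0001] 0.009587328295897722 88.94735097885132
bay [(array([433., 251.]), 0.66, array([0.5398, 0.2353, 0.064 ]))]
slot [(array([451., 194.]), 0.57, array([0.4776, 0.2351, 0.0685]))]
latch_tip [(array([421., 312.]), 0.62, array([0.6094, 0.237 , 0.07  ]))]
```

View pics/wrist7.png

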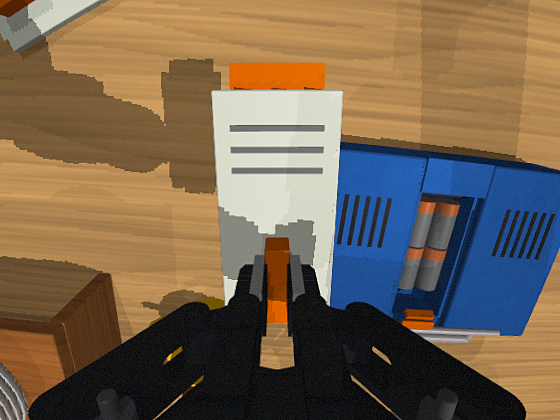

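The cover is held straight, with the lip at rows 63–90. The bay shows at right: ledge around (450,180), cells around (430,245), latch at (418,318).

Run:
```python
from h import *
np.set_printoptions(precision=4,suppress=True)
c=Cam('wrist'); im=c.c['pixels']
# rectified top-down view of plane z=.072, 0.5 mm per px; x right, y up ; x .43-.66, y .14-.34
s=.0005; xs=np.arange(.43,.66,s); ys=np.arange(.34,.14,-s)
g=np.array([[c.proj([x,y,.072]) for x in xs] for y in ys],np.float32)
r=cv2.remap(im,g[...,0],g[...,1],1); np.save('r.npy',r)
rg=r.astype(int); blue=rg[...,2]-rg[...,0]; v=rg.sum(2)
# bay side edges: per x column print transitions of brightness along y in bay range
gr=cv2.GaussianBlur(cv2.cvtColor(r,cv2.COLOR_RGB2GRAY),(3,3),0)
for x in np.arange(.47,.63,.01):
    col=gr[:,int(round((x-.43)/s))].astype(int); d=np.abs(np.diff(col)); i=[k for k in range(1,len(d)-1) if d[k]>9 and d[k]>=d[k-1] and d[k]>d[k+1]]
    print(round(x,3),[(round(float(ys[k]),4),int(col[k+1]-col[k])) for k in i if .185<ys[k]<.285])
o=cv2.resize(r[:,:,::-1],None,fx=1.7,fy=1.45)
for x in np.arange(.44,.66,.02): cv2.putText(o,f'{x:.2f}',(int((x-.43)/s*1.7)-12,10),0,.35,(255,255,255)); cv2.line(o,(int((x-.43)/s*1.7),12),(int((x-.43)/s*1.7),18),(255,255,255))
for y in np.arange(.16,.34,.02): cv2.putText(o,f'{y:.2f}-',(0,int((.34-y)/s*1.45)+4),0,.35,(255,255,255))
cv2.imwrite('pics/rect.png',o); print(o.shape)
```

```text
0.47 [(0.204, -17), (0.202, 14)]
0.48 [(0.26, 12), (0.257, -19), (0.2045, 16)]
0.49 [(0.26, 15), (0.257, -18), (0.244, 20), (0.2205, 21)]
0.5 [(0.258, 10), (0.2565, -15), (0.244, 16), (0.22, 15)]
0.51 [(0.2585, 11), (0.2565, -16), (0.244, 23), (0.22, 14)]
0.52 [(0.258, 15), (0.256, -15), (0.2435, 26), (0.2195, 15)]
0.53 [(0.258, 15), (0.256, -14), (0.2435, 23), (0.2195, 14)]
0.54 [(0.258, 14), (0.256, -14), (0.2435, 21), (0.2195, 16)]
0.55 [(0.258, 14), (0.256, -15), (0.243, 22), (0.219, 14)]
0.56 [(0.258, 15), (0.2555, -17), (0.2425, 20), (0.219, 16)]
0.57 [(0.258, 10), (0.255, -14), (0.243, 21), (0.2185, 12)]
0.58 [(0.258, 12), (0.255, -11), (0.2425, 10), (0.2185, 10), (0.2075, -12), (0.2025, 11)]
0.59 [(0.2575, 12), (0.255, -10), (0.2025, 14)]
0.6 [(0.258, 13), (0.2545, -12), (0.2025, 14)]
0.61 [(0.2575, 12), (0.2545, -10), (0.2505, 17), (0.2025, 12), (0.191, -10)]
0.62 [(0.218, -12)]
0.63 [(0.224, -17)]
(580, 784, 3)
```

View pics/rect.png

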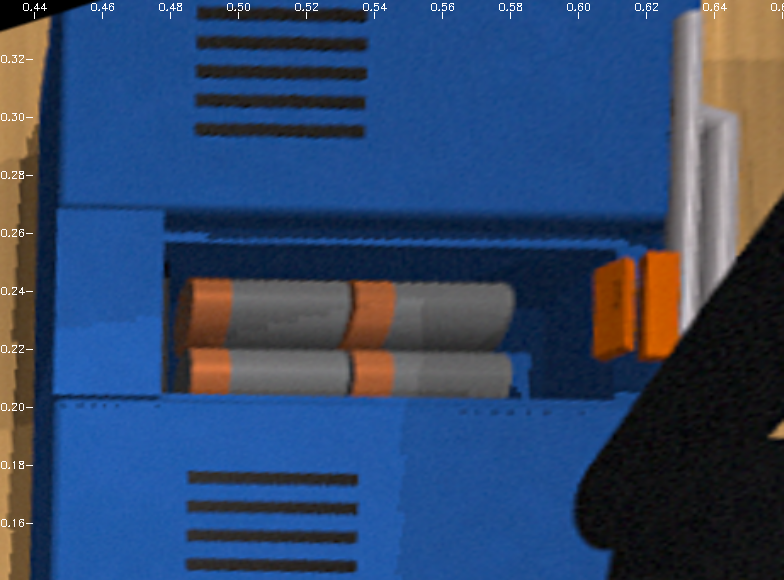

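The rectified view gives the ledge edge at x=0.478, bay sides at y 0.2035 and 0.2675 (64 mm apart as stated), and a yaw of about -0.018. So the bay is at about (0.5417,0.2347).

```bash
cat > plan.py <<'E'
from h import *
np.set_printoptions(precision=4,suppress=True)
B=np.array([.5417,.2347,.064]); YAW=-.018
Rb=R.from_euler('z',YAW).as_matrix()
def pose(P,th,g=(.031,.0107)):
    """tool pose for cover root point (-62,3)mm at P (m, bay x,z), tilt th; g = TCP in the cover"""
    Rc=Rb@R.from_euler('y',-th).as_matrix()
    T=B+Rb@np.array([P[0],0,P[1]])+Rc@np.array([g[0]+.062,0,g[1]-.003])
    return T,Rc@np.diag([-1,1,-1.])
def delta(T,Rt,st=None):
    st=st or env.get_state(); R0=q2R(st['orientation'])
    d=R0.T@(T-np.array(st['tcp_pos'])); r=R.from_matrix(R0.T@Rt).as_rotvec()
    return d/.25, r/np.pi
def cover(st,g=(.031,.0107)):
    """P and tilt, yaw in bay frame from state"""
    Rc=Rb.T@q2R(st['orientation'])@np.diag([-1,1,-1.]); O=Rb.T@(np.array(st['tcp_pos'])-B)
    p=O-Rc@np.array([g[0]+.062,0,g[1]-.003]); return p*1e3, np.arctan2(Rc[2,0],Rc[0,0]), np.arctan2(Rc[1,0],Rc[0,0]), np.arctan2(Rc[2,1],Rc[2,2])
E
python3 - <<'E'
from plan import *
th=.45; e=np.array([np.cos(th),np.sin(th)])
st=env.get_state(); print(st['tcp_pos'])
for back in (.05,.0):
    T,Rt=pose(np.array([-.060,.004])+back*e,th); d,r=delta(T,Rt,st); print(back,T,'shift',d,'turn',r)
E
```

```text
[0.4974 0.0713 0.1956]
0.05 [0.6071 0.2335 0.1371] shift [-0.4842  0.6156  0.2339] turn [ 0.0064 -0.1431  0.0281]
0.0 [0.5621 0.2343 0.1154] shift [-0.3049  0.6318  0.3208] turn [ 0.0064 -0.1431  0.0281]
```

jog_arm(increments=[[[-0.0605,0.077,0,0,0,0,240],[-0.0605,0.077,0,0,0,0,240],[-0.0605,0.077,0,0,0,0,240],[-0.0605,0.077,0,0,0,0,240],[-0.0605,0.077,0,0,0,0,240],[-0.0605,0.077,0,0,0,0,240],[-0.0605,0.077,0,0,0,0,240],[-0.0605,0.077,0,0,0,0,240],[0,0,0,0.0016,-0.0358,0.007,240],[0,0,0,0.0016,-0.0358,0.007,240],[0,0,0,0.0016,-0.0358,0.007,240],[0,0,0,0.0016,-0.0358,0.007,240],[0,0,0,0,0,0,240],[0,0,0,0,0,0,240]]])

```text
clock: 16.9
tcp_pos: [0.6061, 0.234, 0.1956]
orientation: [0.222, 0.008, 0.975, -0.002]
wrist_force: [0.6, 0.5, 0.2]
finger_gap: 0.0095
grip_force: 88.9
```

Run:
```python
from plan import *
th=.45; e=np.array([np.cos(th),np.sin(th)])
st=env.get_state(); print(st['clock'],st['tcp_pos'],st['wrist_force'],cover(st))
c=Cam('wrist','wrist8.png')
Rt0=q2R(st['orientation']);T0=np.array(st['tcp_pos'])
for k,p in dict(cover_lip=[-.074,0,.0015],cover_mid=[0,0,.004],cover_rear=[.062,0,.004]).items():
    q=T0+Rt0@np.array([-(p[0]-.031),p[1],.0107-p[2]])
    print(k,c.proj(q),[(np.round(x['uv']),round(x['conf'],2)) for x in spotter.landmark_of(k,'wrist')[:2]])
for k,z in dict(slot=.0685,bay=.064).items(): print(k,[(np.round(x['uv']),round(x['conf'],2),c.atz(x['uv'],z)) for x in spotter.landmark_of(k,'wrist')[:2]])
for back in (.05,.02,.0):
    T,Rt=pose(np.array([-.060,.004])+back*e,th); d,r=delta(T,Rt,st); print(back,T,'shift',d,'turn',r)
# re-measure ledge edge & sides at z=.072 where visible (front of cover)
s=.0005; xs=np.arange(.43,.66,s); ys=np.arange(.34,.14,-s)
g=np.array([[c.proj([x,y,.072]) for x in xs] for y in ys],np.float32)
r=cv2.remap(c.c['pixels'],g[...,0],g[...,1],1); gr=cv2.GaussianBlur(cv2.cvtColor(r,cv2.COLOR_RGB2GRAY),(3,3),0).astype(int)
for y in (.21,.22,.235,.25,.26):
    col=gr[int((.34-y)/s)]; d=np.diff(col); print('y',y,[(round(float(xs[k]),4),int(d[k])) for k in range(1,len(d)-1) if abs(d[k])>9 and abs(d[k])>=abs(d[k-1]) and abs(d[k])>abs(d[k+1]) and xs[k]<.54])
for x in (.46,.47,.475,.485,.49):
    col=gr[:,int((x-.43)/s)]; d=np.diff(col); print('x',x,[(round(float(ys[k]),4),int(d[k])) for k in range(1,len(d)-1) if abs(d[k])>9 and abs(d[k])>=abs(d[k-1]) and abs(d[k])>abs(d[k+1]) and .19<ys[k]<.28])
```

```text
16.9 [0.6061 0.234  0.1956] [0.6086 0.5017 0.2423] (array([-16.117 ,   0.2727,  84.4113]), np.float64(0.44738858350071264), np.float64(0.002083175388807943), np.float64(-0.00046341456579061444))
cover_lip [276.6408  57.0172] [(array([277.,  62.]), 0.79)]
cover_mid [276.6919 211.9151] [(array([276., 216.]), 0.76)]
cover_rear [276.7281 311.6   ] [(array([275., 315.]), 0.66)]
slot []
bay [(array([278.,  58.]), 0.88, array([0.5404, 0.2358, 0.064 ]))]
0.05 [0.6071 0.2335 0.1371] shift [ 0.0975 -0.0017  0.2126] turn [ 0.0001 -0.0008  0.0006]
0.02 [0.5801 0.234  0.1241] shift [ 0.2175 -0.0015  0.2129] turn [ 0.0001 -0.0008  0.0006]
0.0 [0.5621 0.2343 0.1154] shift [ 0.2975 -0.0013  0.2131] turn [ 0.0001 -0.0008  0.0006]
y 0.21 [(0.5025, 22)]
y 0.22 [(0.5025, 45), (0.514, -21), (0.5175, 16), (0.5345, -19), (0.5365, 23)]
y 0.235 [(0.503, 29)]
y 0.25 [(0.503, 59), (0.535, -26), (0.537, 32)]
y 0.26 [(0.503, 14)]
x 0.46 []
x 0.47 []
x 0.475 []
x 0.485 []
x 0.49 []
```

jog_arm(increments=[[[0.0245,-0.001,0.053,0,0,0,240],[0.0245,0,0.053,0,0,0,240],[0.0245,0,0.053,0,0,0,240],[0.0245,0,0.053,0,0,0,240],[0,0,0,0,0,0,240],[0.04,0,0,0,0,0,240],[0.04,0,0,0,0,0,240],[0.04,0,0,0,0,0,240],[0,0,0,0,0,0,240],[0,0,0,0,0,0,240]]])

```text
clock: 18.2
tcp_pos: [0.5805, 0.2349, 0.1246]
orientation: [0.224, 0.008, 0.975, -0.002]
wrist_force: [0.2, 0.6, -0.5]
finger_gap: 0.0096
grip_force: 88.9
```

```bash
cat > st.py <<'E'
from plan import *
st=env.get_state(); print(st['clock'],np.array(st['tcp_pos']),np.array(st['wrist_force']),np.array(st['ft_torque']),st['finger_gap'],*cover(st,(.0295,.0107)))
E
python3 st.py
python3 - <<'E'
from plan import *
st=env.get_state()
c=Cam('wrist','wrist9.png')
print([(np.round(x['uv'])) for x in spotter.landmark_of('cover_lip','wrist')[:2]],[(np.round(x['uv'])) for x in spotter.landmark_of('cover_mid','wrist')[:2]])
s=.0005; xs=np.arange(.43,.56,s); ys=np.arange(.34,.14,-s)
g=np.array([[c.proj([x,y,.072]) for x in xs] for y in ys],np.float32)
r=cv2.remap(c.c['pixels'],g[...,0],g[...,1],1); cv2.imwrite('pics/rect2.png',r[:,:,::-1])
gr=cv2.GaussianBlur(cv2.cvtColor(r,cv2.COLOR_RGB2GRAY),(3,3),0).astype(int)
for x in (.47,.485,.49,.5,.51,.52):
    col=gr[:,int((x-.43)/s)]; d=np.diff(col); print('x',x,[(round(float(ys[k]),4),int(d[k])) for k in range(1,len(d)-1) if abs(d[k])>9 and abs(d[k])>=abs(d[k-1]) and abs(d[k])>abs(d[k+1]) and .19<ys[k]<.28])
E
```

```text
18.2 [0.5805 0.2349 0.1246] [ 0.2077  0.6325 -0.4861] [0.0267 0.4365 0.0141] 0.00957414371840802 [-40.2093   0.7152  13.7809] 0.45097172911083894 0.0021189220374854623 0.00018122498979711828
[array([276.,  62.])] [array([ 69., 235.]), array([276., 216.])]
x 0.47 [(0.268, 16)]
x 0.485 [(0.2645, 20), (0.2615, -27), (0.258, 12), (0.214, -11), (0.2105, 18), (0.2055, -14), (0.204, 12)]
x 0.49 [(0.268, -11), (0.2645, 21), (0.2615, -32), (0.258, 11), (0.2545, 31), (0.2495, -30), (0.2365, -10), (0.214, -11), (0.2105, 27), (0.2055, -18), (0.2035, 11)]
x 0.5 [(0.2625, 21), (0.261, -26), (0.259, 38), (0.2135, -49), (0.21, 10), (0.2005, 18), (0.194, -17)]
x 0.51 [(0.269, 58), (0.204, -79)]
x 0.52 [(0.2695, 64), (0.212, -36), (0.2025, -38)]
```

jog_arm(increments=[[[0.02,0,0,0,0,0,240],[0.02,0,0,0,0,0,240],[0.02,0,0,0,0,0,240],[0.015,0,0,0,0,0,240],[0.006,0,0,0,0,0,240],[0.004,0,0,0,0,0,240],[0,0,0,0,0,0,240]]])

```text
clock: 19.05
tcp_pos: [0.5616, 0.2351, 0.1149]
orientation: [0.223, 0.008, 0.975, -0.002]
wrist_force: [-0.8, -0.7, -0.7]
finger_gap: 0.0094
grip_force: 88.9
```

```bash
python3 st.py
```

```text
19.05 [0.5616 0.2351 0.1149] [-0.8067 -0.6956 -0.6916] [-0.0496  0.426  -0.0309] 0.009401289166020156 [-59.1397   0.5711   4.1594] 0.450393968343468 0.0017619487291609583 0.00010445921112222408
```

jog_arm(increments=[[[0.0036,0,-0.0017,0,0,0,240],[0.0018,0,-0.0009,0,0,0,240],[0.0018,0,-0.0009,0,0,0,240],[0,0,0,0,0,0,240]]])

```text
clock: 19.45
tcp_pos: [0.5596, 0.235, 0.1149]
orientation: [0.223, 0.008, 0.975, -0.002]
wrist_force: [0.3, -0.3, -0.9]
finger_gap: 0.0095
grip_force: 88.9
```

jog_arm(increments=[[[0.0018,0,-0.0009,0,0,0,240],[0.0018,0,-0.0009,0,0,0,240],[0,0,0,0,0,0,240]]])

```text
clock: 19.75
tcp_pos: [0.5585, 0.235, 0.1149]
orientation: [0.223, 0.008, 0.975, -0.002]
wrist_force: [-0.3, -0.2, -1.1]
finger_gap: 0.0094
grip_force: 88.9
```

jog_arm(increments=[[[0.0018,0,-0.0009,0,0,0,240],[0.0018,0,-0.0009,0,0,0,240],[0,0,0,0,0,0,240]]])

```text
clock: 20.05
tcp_pos: [0.5576, 0.2351, 0.115]
orientation: [0.223, 0.008, 0.975, -0.002]
wrist_force: [0.1, -0.7, -1.5]
finger_gap: 0.0092
grip_force: 88.9
```

jog_arm(increments=[[[0.0018,0,-0.0009,0,0,0,240],[0.0018,0,-0.0009,0,0,0,240],[0,0,0,0,0,0,240]]])

```text
clock: 20.35
tcp_pos: [0.5572, 0.2351, 0.1154]
orientation: [0.224, 0.008, 0.975, -0.002]
wrist_force: [1.5, 0.8, -0.8]
finger_gap: 0.0092
grip_force: 88.9
```

```bash
python3 st.py
```

```text
20.35 [0.5572 0.2351 0.1154] [ 1.4594  0.8416 -0.7645] [-0.0579 -0.0463 -0.0322] 0.009167476107397404 [-63.4747   0.5682   4.556 ] 0.451578516753505 0.0014221734783992942 0.00016706267612487312
```

Contact felt against the ledge: the y-moment changed and the x motion stalled. Next is the swing down about the lip.

jog_arm(increments=[[[-0.0015,0,0,0,0,0,240],[-0.0011,0,0.019,0,0.0159,0,240],[-0.0011,0,0.019,0,0.0159,0,240],[-0.0011,0,0.019,0,0.0159,0,240],[0,0,0,0,0,0,240]]])

```text
clock: 20.85
tcp_pos: [0.5645, 0.2349, 0.1022]
orientation: [0.149, 0.008, 0.989, -0.001]
wrist_force: [0.6, 0.3, -0.1]
finger_gap: 0.0093
grip_force: 88.9
```

```bash
python3 st.py
```

```text
20.85 [0.5645 0.2349 0.1022] [ 0.5736  0.3345 -0.075 ] [0.0018 0.3115 0.0151] 0.009322173835401666 [-62.3924   0.5419   3.8115] 0.2999087257934405 0.0009155086911411831 0.00017954236359701007
```

jog_arm(increments=[[[0,0,0.0185,0,0.0159,0,240],[0,0,0.0185,0,0.0159,0,240],[0,0,0.0185,0,0.0159,0,240],[0,0,0,0,0,0,240]]])

```text
clock: 21.25
tcp_pos: [0.5673, 0.2347, 0.0883]
orientation: [0.075, 0.008, 0.997, -0.001]
wrist_force: [-0.2, 0.5, -1.3]
finger_gap: 0.0092
grip_force: 89.0
```

```bash
python3 st.py
```

```text
21.25 [0.5673 0.2347 0.0883] [-0.1876  0.5488 -1.2889] [ 0.0035  0.1018 -0.0195] 0.009197069360674496 [-63.6707   0.4039   2.9836] 0.15043175769794198 0.0011817787642550144 -0.00020953089056865073
```

jog_arm(increments=[[[-0.0006,0,0.011,0,0.0095,0,240],[-0.0006,0,0.011,0,0.0095,0,240],[0,0,0.0055,0,0.0048,0,240],[0,0,0,0,0,0,240]]])

```text
clock: 21.65
tcp_pos: [0.5678, 0.2349, 0.0819]
orientation: [0.038, 0.008, 0.999, -0.0]
wrist_force: [1.6, 0.0, -0.4]
finger_gap: 0.0093
grip_force: 88.9
```

```bash
python3 st.py
```

```text
21.65 [0.5678 0.2349 0.0819] [ 1.6106  0.0209 -0.4217] [-0.075  -0.3134  0.0175] 0.009343055025127132 [-64.5142   0.4806   3.2441] 0.07659329728237564 0.0017895304593096085 -0.0001891291706101115
```

jog_arm(increments=[[[-0.0025,0,0.004,0,0.0032,0,240],[-0.0002,0,0.0073,0,0.0064,0,240],[-0.0002,0,0.0073,0,0.0064,0,240],[0,0,0,0,0,0,240]]])

```text
clock: 22.05
tcp_pos: [0.5683, 0.235, 0.077]
orientation: [0.012, 0.008, 1.0, 0.0]
wrist_force: [-2.0, 1.1, 2.2]
finger_gap: 0.0095
grip_force: 89.3
```

```bash
python3 st.py
```

```text
22.05 [0.5683 0.235  0.077 ] [-1.9546  1.0773  2.244 ] [0.052  0.4412 0.0174] 0.009462486067968802 [-64.6666   0.5814   3.2304] 0.023010537327338206 0.0017097520221855884 0.00020287415075592155
```

jog_arm(increments=[[[0,0,0.0055,0,0.004,0,240],[0,0,0.005,0,0.0033,0,240],[0,0,0,0,0,0,240]]])

```text
clock: 22.35
tcp_pos: [0.5686, 0.2349, 0.0751]
orientation: [0.001, 0.008, 1.0, 0.0]
wrist_force: [-2.4, 0.1, 3.7]
finger_gap: 0.0096
grip_force: 89.7
```

```bash
python3 st.py
```

```text
22.35 [0.5686 0.2349 0.0751] [-2.4096  0.1321  3.6729] [ 0.0192  0.527  -0.0554] 0.009575320148104145 [-64.5596   0.5572   3.2507] 0.0012245482384459219 0.001792798962816848 0.00017708901445558174
```

jog_arm(increments=[[[0,0,0.004,0,0.003,0,240],[0,0,0.004,0,0.002,0,240],[0,0,0,0,0,0,240]]])

```text
clock: 22.65
tcp_pos: [0.5686, 0.235, 0.0751]
orientation: [-0.007, 0.008, 1.0, 0.0]
wrist_force: [-7.6, -2.3, 15.5]
finger_gap: 0.0094
grip_force: 91.2
```

```bash
python3 st.py
```

```text
22.65 [0.5686 0.235  0.0751] [-7.5633 -2.3116 15.4903] [-0.2835  1.2101 -0.0057] 0.009449098606541197 [-64.6821   0.5821   4.558 ] -0.013175224055930433 0.001909495302667564 0.00034782747777792404
```

jog_arm(increments=[[[0,0,-0.006,0,-0.004,0,240],[0,0,0,0,0,0,240],[0,0,0,0,0,0,240]]])

```text
clock: 22.95
tcp_pos: [0.5692, 0.235, 0.0751]
orientation: [0.0, 0.008, 1.0, 0.0]
wrist_force: [-2.0, 1.1, 7.2]
finger_gap: 0.0092
grip_force: 90.0
```

```bash
python3 st.py
```

```text
22.95 [0.5692 0.235  0.0751] [-1.9624  1.0831  7.2444] [-0.026   0.4064  0.0465] 0.00919714148712799 [-63.9708   0.6294   3.3596] 0.00020736953375397044 0.001845953384887978 0.00037994046808884996
```

jog_arm(increments=[[[0,0,-0.004,0,0,0,240],[0,0,0,0,0,0,150],[0,0,0,0,0,0,150],[0,0,0,0,0,0,150],[0,0,-0.04,0,0,0,150],[0,0,-0.08,0,0,0,150],[0,0,-0.08,0,0,0,150],[0,0,-0.08,0,0,0,150],[0,0,-0.08,0,0,0,150],[0.08,-0.1,0,0,0,0,150],[0.08,-0.1,0,0,0,0,150],[0,0,0,0,0,0,150]]])

```text
clock: 24.15
tcp_pos: [0.5255, 0.1835, 0.1662]
orientation: [-0.001, 0.009, 1.0, -0.0]
wrist_force: [0.7, -0.1, -0.2]
finger_gap: 0.0353
grip_force: 0.0
```

```bash
python3 st.py
python3 - <<'E'
from plan import *
c=Cam('wrist','wrist10.png')
def P(p): return c.proj(B+Rb@np.array(p))
for k,p in dict(cover_lip=[-.074,0,.0015],cover_mid=[0,0,.004],cover_rib=[.031,0,.016],cover_rear=[.062,0,.004],latch_tip=[.065,0,.006],slot=[-.0635,0,.0045]).items():
    print(k,P(p),[(np.round(x['uv']),round(x['conf'],2)) for x in spotter.landmark_of(k,'wrist')[:2]])
s=.0004; xs=np.arange(.46,.64,s); ys=np.arange(.29,.18,-s)
g=np.array([[c.proj([x,y,.072]) for x in xs] for y in ys],np.float32)
r=cv2.remap(c.c['pixels'],g[...,0],g[...,1],1)
cv2.imwrite('pics/rect3.png',cv2.resize(r[:,:,::-1],None,fx=1.7,fy=1.7))
for y in (.21,.222,.228,.234,.242,.26):
    col=r[int((.29-y)/s)].astype(int); d=np.abs(np.diff(col,axis=0)).sum(1)
    print(y,[(round(float(xs[k]),4),col[k+2].tolist()) for k in range(1,len(d)-1) if d[k]>50 and d[k]>=d[k-1] and d[k]>d[k+1]])
for x in (.49,.53,.6):
    col=r[:,int((x-.46)/s)].astype(int); d=np.abs(np.diff(col,axis=0)).sum(1)
    print(x,[(round(float(ys[k]),4),col[k+2].tolist()) for k in range(1,len(d)-1) if d[k]>50 and d[k]>=d[k-1] and d[k]>d[k+1]])
E
```

```text
24.15 [0.5255 0.1835 0.1662] [ 0.6697 -0.0583 -0.2245] [ 0.0308 -0.0367  0.0207] 0.03527044032157661 [-106.7949  -51.4762   94.6869] -0.0025091285216164287 -7.368031790046459e-07 -0.0010139767931918143
cover_lip [342.3746 139.738 ] []
cover_mid [337.3136 228.4898] [(array([338., 228.]), 0.82), (array([339., 264.]), 0.36)]
cover_rib [337.5376 267.7144] [(array([342., 265.]), 0.84)]
cover_rear [332.8337 290.9773] [(array([332., 287.]), 0.68), (array([143., 384.]), 0.44)]
latch_tip [332.9934 295.0063] [(array([342., 152.]), 0.44), (array([340., 225.]), 0.23)]
slot [342.3312 153.6685] [(array([341., 153.]), 0.69), (array([331., 284.]), 0.5)]
0.21 [(0.478, [247, 246, 235]), (0.6008, [36, 52, 80]), (0.6344, [109, 104, 105])]
0.222 [(0.4772, [184, 180, 166]), (0.478, [247, 243, 233]), (0.4936, [131, 126, 132]), (0.496, [237, 237, 227]), (0.5036, [139, 138, 139]), (0.506, [239, 239, 229]), (0.5132, [141, 142, 141]), (0.516, [240, 241, 230]), (0.5488, [189, 192, 174]), (0.5648, [86, 87, 84])]
0.228 [(0.4772, [172, 172, 157]), (0.478, [246, 243, 234]), (0.494, [132, 132, 135]), (0.4964, [242, 
[... 445 characters left out ...]
1, 40, 9]), (0.6056, [27, 29, 30])]
0.242 [(0.4784, [247, 245, 236]), (0.4932, [174, 173, 169]), (0.4964, [238, 235, 230]), (0.5036, [150, 147, 146]), (0.5064, [241, 239, 234]), (0.5136, [150, 148, 150]), (0.5164, [242, 240, 233]), (0.554, [149, 100, 64]), (0.5576, [237, 105, 0]), (0.588, [75, 33, 14])]
0.26 [(0.4784, [218, 217, 198]), (0.6008, [193, 198, 196]), (0.602, [49, 94, 167]), (0.614, [16, 49, 95])]
0.49 [(0.266, [208, 209, 199]), (0.206, [45, 64, 90]), (0.2028, [38, 94, 173])]
0.53 [(0.2656, [231, 228, 215]), (0.2056, [58, 69, 83])]
0.6 [(0.2636, [242, 242, 227]), (0.2464, [3, 3, 4]), (0.2352, [75, 75, 75]), (0.2244, [12, 13, 15]), (0.212, [248, 248, 233]), (0.2044, [33, 74, 136])]
```

jog_arm(increments=[[[-0.05,-0.1,-0.02,0,0,0,150],[-0.05,-0.1,-0.02,0,0,0,150],[0,-0.1,-0.02,0,0,0,150],[0,0,0,0,0,0,150],[0,0,0,0,0,0,150]]])

```text
clock: 25.0
tcp_pos: [0.5523, 0.1102, 0.1802]
orientation: [-0.0, 0.009, 1.0, 0.0]
wrist_force: [0.3, 0.5, 0.0]
finger_gap: 0.0356
grip_force: 0.0
```

Run:
```python
from plan import *
c=Cam('wrist','wrist11.png'); print(c.t, env.get_state()['tcp_pos'])
s=.0005; xs=np.arange(.46,.64,s); ys=np.arange(.29,.18,-s)
g=np.array([[c.proj([x,y,.072]) for x in xs] for y in ys],np.float32)
r=cv2.remap(c.c['pixels'],g[...,0],g[...,1],1).astype(int)
def cls(p):
    a,b,d=p
    if a>60 and a>1.6*b and a>2*d: return 'O'
    if d>1.4*a and d>50: return 'B'
    if min(p)>120: return 'W'
    if max(p)<60: return '.'
    return 'g'
for y in np.arange(.272,.198,-.002): print(f'{y:.3f}',''.join(cls(r[int(round((.29-y)/s)),int(round((x-.46)/s))]) for x in np.arange(.585,.639,.001)))
print('x .585...')
for y in (.212,.26): print(y,''.join(cls(r[int(round((.29-y)/s)),int(round((x-.46)/s))]) for x in np.arange(.47,.61,.002)))
```

```text
[0.4693 0.1116 0.3228] [0.552  0.1106 0.1801]
0.272 BBBBBBBBBBBBBBBBBBBBBBBBBBBBBBBBBBBBBBBBBBgggWWWWWWgggg
0.270 BBBBBBBBBBBBBBBBBBBBBBBBBBBBBBBBBBBBBBBBBBgggWWWWWWgggg
0.268 BBBBBBBBBBBBBBBBBBBBBBBBBBBBBBBBBBBBBBBBBBgggWWWWWWgggg
0.266 BBBBBBBBBBBBBBBBBBBBBBBBBBBBBBBBBBBBBBBBBBgggWWWWWWgggg
0.264 WWWWggWWWggWWggggBBBBBBBBBBBBBBBBBBBBBBBBggggWWWWWWgggg
0.262 WWWWWWWWWWWWWWWWWWBBBBBBBBBBBBBBBBBBBBBBBggggWWWWWWgggg
0.260 WWWWWWWWWWWWWWWWWWBBBBBBBBBBBBBBBBBBBBBBBBgggWWWWWWgggg
0.258 WWWWWWWWWWWWWWWWWWBBBBBBBBBBBBBBBBBBBBBBBggggWWWWWWgggg
0.256 WWWWWWWWWWWWWWWWWWBBBBBBBBBBBBBBBBBBBBBBBBggWWWWWWWgggg
0.254 WWWWWWWWWWWWWWWWWWB.BBBBBB.BBBBBBBBBBBBBBBggWWWWWWWgggg
0.252 WWWWWWWWWWWWWWWWWWB.BBBBBBBBBBBBBBOOOOOOOOOOOWWWWWWgggg
0.250 WWWWWWWWWWWWWWWWWWBBBBBB.gOOOOOgBgOOOOOOOOOOOWWWWWWgggg
0.248 OOOOOOOOOOOOOOOWWWWWWWOOOOOOOOOOBgOOOOOOOOOOOWWWWWWgggg
0.246 OOOOOOOOOOOOOOOWWWWWWOOOOOOOOOOOBgOOOOOOOOOOOWWWWWggggg
0.244 OOOOOOOOOOOOOOOWWWWWWOOOOOOOOOOOBgOOOOOOOOOOOWWWWWggggg
0.242 OOOOOOOOOOOOOOOWWWWWgOOOOOOOOOOOggOOOOOOOOOOOWWWWWggggg
0.240 OOOOOOOOOOOOOOOWWWWWgOOOOOOOOOOOgOOOOOOOOOOOOWWWWWggggg

[... 764 characters left out ...]
WWWggBBBBBBBBBBBBBBBBBBBBBBgggWWWWWWggggg
0.212 WWWWWWWWWWWWWWWWWBBBBBBBBBBBBBBBBBBBBBBBBgggWWWWWWggggg
0.210 WWWWWWWWWWWWWWWWWBBBBBBBBBBBBBBBBBBBBBBBBgggWWWWWWggggg
0.208 WWWWWWWWWWWWWWWWWBBBBBBBBBBBBBBBBBBBBBBBBgggWWWWWWggggg
0.206 WWWWWWWWWWWWWWWWWBBBBBBBBBBBBBBBBBBBBBBBBgggWWWWWWggggg
0.204 ggggggggggggggggBBBBBBBBBBBBBBBBBBBBBBBBBggWWWWWWWggggg
0.202 ggggggggggggBBBBBBBBBBBBBBBBBBBBBBBBBBBBggggWWWWWWggggg
0.200 BBBBBBBBBBBBBBBBBBBBBBBBBBBBBBBBBBBBBBBBBggWWWWWWWggggg
0.198 BBBBBBBBBBBBBBBBBBBBBBBBBBBBBBBBBBBBBBBBBggWWWWWWWggggg
x .585...
0.212 BBBBgWWWWWWWWWWWWWWWWWWWWWWWWWWWWWWWWWWWWWWWWWWWWWWWWWWWWWWWWWWWWWBBBB
0.26 BBBBBWWWWWWWWWWWWWWWWWWWWWWWWWWWWWWWWWWWWWWWWWWWWWWWWWWWWWWWWWWWWWWBBB
```

```bash
python3 -c "
from h import *
print(ticket.hand_in())"
```

```text
the job is handed in; nothing more can be done
None
```

The cover was pulled out, laid down on the open counter, taken again by its rib, hooked in and pressed down. In the last wrist image it lies flush, with the latch over its tongue. It is let go and handed in at about 25 s, but no verdict came back.

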